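# Sweep the loose tea lights into their holder

## Robot

A 7-joint arm with a two-finger parallel gripper is mounted at the origin on the work surface. World frame = base frame: x ahead of the robot, y to its left, z up, the work surface at z = 0. Lengths are in m, angles in rad, forces in N, time in s.
With the tool pointing down it reaches from about 0.425 to 0.875 m from the base axis. Payload 8.4 kg.
Tool frame: the origin (TCP) lies at the very end of the fingers, on their centre line; the grasp point (between the pads) lies 19 mm behind it; z points along the fingers, y is the line along which they close (so a half turn about z gives the same grasp; the last joint's range is limited). The gripper opens to 85 mm and grips with 20 to 120 N. Pads are 22 mm wide; open, the fingers measure 114 mm over their backs; the gripper's body (76 mm by 85 mm) begins 54 mm behind the grasp point. The pads swing forward as they close: fully open they stand 13 mm farther back than shut.
Start: joints at [1.084, 0.333, 0.04, 1.465, -0.013, 1.343, -0.059], TCP at [0.246, -0.602, 0.231] pointing down, gripper open.
Joint ranges: [-2.58, 2.58], [-0.38, 2.09], [-1.3, 1.39], [0.25, 2.4], [-1.5, 4.64], [0.08, 2.09], [-2.65, 2.65]. Speed limits (rad/s): [2.22, 2.22, 2.79, 2.79, 3.14, 3.14, 3.14].

## Interface

Orientations are given as a 3x3 rotation matrix whose columns are the frame's x, y, z axes.
In Python, from plant import readout, vision, job gives the robot as it stands.
- The arm moves only by the tool send_rows, never from a script. Its argument "moves" is one flat list of numbers, 7 for each row, row after row: the turn, a rotation vector about the tool's x, y, z in degrees, then the shift along the tool's x, y, z in mm, then the closure, from 0 (fully open) to 1 (shut). In form: [rx, ry, rz, dx, dy, dz, fingers, rx, ry, rz, dx, dy, dz, fingers, ...]. A call has 1 to 5 rows; each row shifts and turns the commanded pose from where the row before left it, along the tool's axes as they then stand; what a row does not reach is not made up. A row lasts 1/10 s, in which the tool goes at most 50 mm and 8.59 degrees, less where a joint would pass 70% of its speed; a pose out of reach is approached as far as the arm can. A call with a gripper value outside its range is refused whole. The fingers move at their own pace and stop on an object; "grip_force" is the grip in N (left out, the last holds). Time passes only in rows, so rows that do not move let the fingers close. It gives the time, the measured TCP pose, the force, the opening and the grip force at its end, in the units of the state.
- readout.read_state(): the state, without advancing time (a new reading comes with each control period).
- vision.capture(name): name is "scene" or "side" or "wrist"; returns the picture (400x640x3 uint8, red, green, blue); there is no depth.
- vision.get_calibration(name): a dict with "fx", "fy", "cx", "cy" (pixels), "rvec" (rotation vector, rad) and "tvec" (3), from world to camera coordinates, as OpenCV has them. Camera axes: x right, y down, z forward; pixel columns grow to the right and rows downward; lengths in m; the calibration is good to about 2 mm. The wrist camera is an equidistant fisheye: a pixel r from the principal point sees the ray r / f radians off the axis. A picture is of the moment at which its call begins: read the wrist's pose just before it. get_calibration takes no time and is no camera call; for the wrist camera it gives the pose at the moment of the call.
- job.sign_off(): hands the job in; it is judged then, once.
The state is a dict: "clock": time; "joint_positions": joint angles; "qvel": joint speeds; "joint_efforts": joint torques, N m; "tcp_pos": TCP position; "ee_rot": TCP orientation; "contact_force": force on the tool from outside, world axes, zero at the start; "ft_torque": the same for the moment, N m; "opening": finger opening in m; "gripper_force": force on a finger pad.
Only numpy, scipy, OpenCV 4.12 (cv2) and the standard library are available. Lean on these libraries where they do the work, as an engineer would, in place of code of your own. Each camera call takes 0.05 s, during which the arm holds its last target. There are 200 camera calls.

## Task

Three tea lights are lying loose on the cupboard shelf: with the fingertips, sweep them along the shelf through the open side of the three-sided wooden holder until all three lie wholly inside it, upright and flat on the shelf. Only push them: do not pick any up or tip one over. Leave the bottle opener, the jam jar, the stack of cans and the bottle crate alone.

Things in the scene. Friction and masses are not known exactly. Their poses are not given: they have to be found in the camera images.
- holder: three-sided bare wood holder fixed to the shelf, walls 30 mm high and 10 mm thick, no floor of its own (the shelf, z = 0, is its floor), no roof. Inside 150 mm wide along its x and 120 mm deep along its y. Origin on the shelf at the middle of the inside; the open side is at its y = -60 mm and faces its -y (towards the tea lights, within 20 degrees of the robot's right), the back wall's inner face at y = +60 mm, side walls' inner faces at x = -75 and +75 mm
- tealight1: loose tea light, an upright aluminium cup 38 mm across and 16 mm high with white wax and a short dark wick, 14 g, one of three alike, lying on the shelf between the holder's open side and the bottle opener; origin at the middle of its underside, its z axis up
- tealight2: loose tea light, an upright aluminium cup 38 mm across and 16 mm high with white wax and a short dark wick, 14 g, one of three alike, lying on the shelf between the holder's open side and the bottle opener; origin at the middle of its underside, its z axis up
- tealight3: loose tea light, an upright aluminium cup 38 mm across and 16 mm high with white wax and a short dark wick, 14 g, one of three alike, lying on the shelf between the holder's open side and the bottle opener; origin at the middle of its underside, its z axis up
- opener_center (a point): plastic bottle opener lying flat on the shelf, 122 mm long along its x, 20 mm wide handle with a ring 41 mm wide at the +x end, 9 mm thick; the point is its middle, mid-thickness. To be left alone
- jar: empty clear glass jam jar without a lid, standing, 72 mm across, 100 mm high, origin at the middle of its underside. To be left alone
- can0: bottom can of a stack of three shallow aluminium cans, each 84 mm across and 40 mm high, 120 mm in all, loose; origin at the middle of its underside. To be left alone
- can1: middle can of a stack of three shallow aluminium cans, each 84 mm across and 40 mm high, 120 mm in all, loose; origin at the middle of its underside. To be left alone
- can2: top can of a stack of three shallow aluminium cans, each 84 mm across and 40 mm high, 120 mm in all, loose; origin at the middle of its underside. To be left alone
- crate: small plastic crate, 150 x 220 mm, 100 mm high, full of six capped PET bottles whose caps reach 208 mm high; it is heavy and stays put, beyond the holder on the robot's left; origin at the middle of its underside
Mind the look-alikes: they are no part of the job. Leave any orange or purple look-alike of the tealight1 alone.

How it is judged:
At the end, for the whole second after the job is handed in: Each tea light's centre is between the side walls and at least 17 mm past the open edge (wholly inside to within 2 mm), it stands upright (within 0.15 rad) flat on the shelf (underside below 4 mm) and is at rest (y of tealight1 in the frame of holder between -0.043 and 0.06 m and x of tealight1 in the frame of holder between -0.075 and 0.075 m and height (world z) of each of tealight1, tealight2, tealight3 below 0.004 m and angle between each of tealight1, tealight2, tealight3's own z axis and vertical below 0.15 rad and linear speed of each of tealight1, tealight2, tealight3 below 0.01 m/s and y of tealight2 in the frame of holder between -0.043 and 0.06 m and x of tealight2 in the frame of holder between -0.075 and 0.075 m and y of tealight3 in the frame of holder between -0.043 and 0.06 m and x of tealight3 in the frame of holder between -0.075 and 0.075 m); the robot touches nothing.
It fails at once if a tea light is lifted off the shelf (middle of its underside above 14 mm) (height (world z) of any of tealight1, tealight2, tealight3 above 0.014 m).
It fails at once if a tea light is tipped over (0.6 rad) (angle between any of tealight1, tealight2, tealight3's own z axis and vertical above 0.6 rad).
It fails at once if the bottle opener is moved by more than 15 mm (distance of opener_center from where it was at the start of the episode above 0.015 m).
It fails at once if the jam jar or a can is moved by more than 15 mm (distance of any of jar, can0, can1, can2 from where it was at the start of the episode above 0.015 m).
It fails at once if the arm or hand pushes against the bottle crate (contact force between any of the arm, the fingers and crate above 2 N).
It also fails if it takes over 72 s, if anything falls off the work surface, if the arm or the gripper's body presses on something with over 40 N, if the wrist force passes 120 N, or if a joint passes its speed limit or range.

## Working session

There is one attempt and no reset: what is moved stays moved. The work goes in short steps, Python scripts to look and compute and a tool call to move; the robot and the scene stay as the last step left them, time stands still between calls to the robot, and variables do not carry over. Pictures are saved under pics/ and viewed, at most 11 in all, crops included, and the job is handed in when it is done.

Besides the shell and the picture viewer there is one more tool, called after ">>>" by a JSON object that holds its "fn" and its "kwargs", one argument or row to a line. send_rows: Moves the arm, as the interface text tells. Its arguments: {"type":"object","properties":{"moves":{"type":"array","items":{"type":"number"}},"grip_force":{"type":"number"}},"required":["moves"]}

```bash
mkdir -p pics; cat > h.py <<'E'
import numpy as np, cv2
from plant import readout, vision, job
def ray(name,px,z,c=None):
    c=c or vision.get_calibration(name); R=cv2.Rodrigues(np.array(c['rvec'],float))[0]; t=np.array(c['tvec'],float).ravel()
    px=np.atleast_2d(np.array(px,float)); x=(px[:,0]-c['cx'])/c['fx']; y=(px[:,1]-c['cy'])/c['fy']
    if name=='wrist':
        r=np.hypot(x,y)+1e-9; d=np.stack([np.sin(r)*x/r,np.sin(r)*y/r,np.cos(r)],1)
    else: d=np.stack([x,y,1+0*x],1)
    d=d@R; o=-R.T@t
    return o+d*((z-o[2])/d[:,2])[:,None]
def proj(name,P):
    c=vision.get_calibration(name); K=np.array([[c['fx'],0,c['cx']],[0,c['fy'],c['cy']],[0,0,1]])
    return cv2.projectPoints(np.array(P,float),np.array(c['rvec'],float),np.array(c['tvec'],float),K,None)[0][:,0]
def snap(name,fn):
    im=vision.capture(name); cv2.imwrite('pics/'+fn,im[:,:,::-1]); return im
E
python3 - <<'E'
from h import *
np.set_printoptions(precision=3,suppress=True)
s=readout.read_state();print(s['clock'],s['tcp_pos'],s['ee_rot'],s['opening'])
ims=[snap(n,n+'0.png') for n in('scene','side','wrist')]
for n in('scene','side'):
    c=vision.get_calibration(n);R=cv2.Rodrigues(np.array(c['rvec'],float))[0];print(n,-R.T@np.array(c['tvec']).ravel(),R[2],c['fx'])
E
```

```text
0.0 [ 0.246 -0.601  0.23 ] [[ 0.926  0.378 -0.001]
 [ 0.378 -0.926  0.001]
 [-0.    -0.002 -1.   ]] 0.08530051201545426
scene [ 1.452 -0.679  0.916] [-0.615  0.538 -0.576] 509.5869519838009
side [ 0.28  -0.782  1.057] [ 0.222  0.654 -0.723] 518.9239933500689
```

View pics/scene0.png

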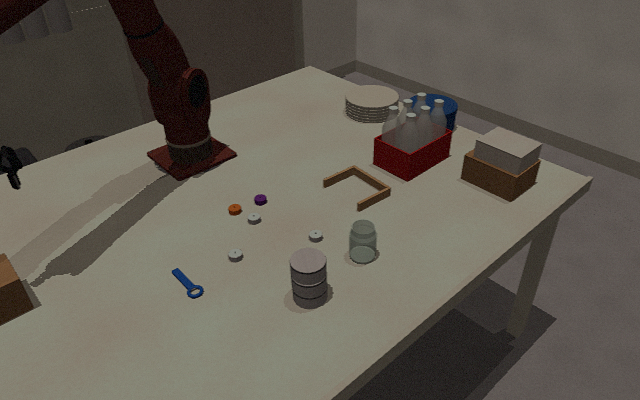

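View pics/side0.png

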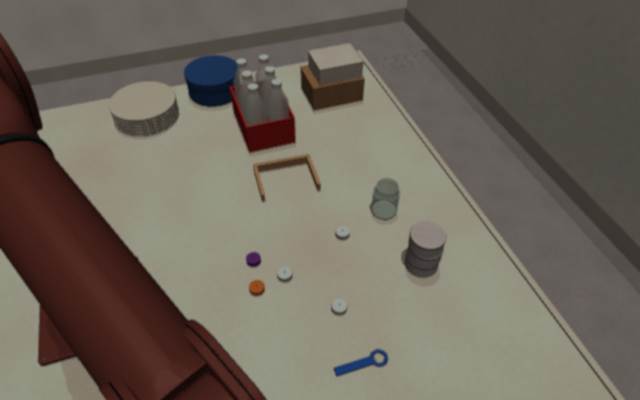

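The scene view shows the tea lights at about (254,218), (316,236) and (236,255). In the side view they are at (285,273), (343,232) and (339,306), with the holder around x 254–320, y 157–197 and the orange and purple look-alikes to the left. Next I measure these positions.

```bash
python3 - <<'E'
from h import *
np.set_printoptions(precision=3,suppress=True)
S={'scene':[(254,218),(316,236),(236,255),(235,209),(260,200)],'side':[(285,273),(343,232),(339,306),(257,287),(254,259)]}
for n in S:
    im=cv2.imread(f'pics/{n}0.png'); 
    big=cv2.resize(im[140:320,230:450] if n=='side' else im[150:310,160:400],None,fx=3.3,fy=3.3,interpolation=cv2.INTER_CUBIC); cv2.imwrite(f'pics/{n}0c.png',big)
    for p in S[n]: print(n,p,ray(n,p,0.012)[0])
# objects
print('holder side px at top', ray('side',[(254,165),(308,157),(319,187),(263,197)],0.03))
print('jar',ray('side',(384,211),0),ray('scene',(363,254),0),'can',ray('side',(424,262),0),ray('scene',(310,294),0))
print('opener',ray('side',[(336,372),(387,356)],0.005),ray('scene',[(174,270),(196,292)],.005))
im=cv2.imread('pics/side0.png');hsv=cv2.cvtColor(im,cv2.COLOR_BGR2HSV)
m=cv2.inRange(hsv,(5,90,60),(25,255,255));m[:150]=0;m[205:]=0;m[:,:245]=0;m[:,330:]=0
ys,xs=np.nonzero(m);print(len(xs),xs.min(),xs.max(),ys.min(),ys.max())
E
```

```text
scene (254, 218) [ 0.453 -0.061  0.012]
scene (316, 236) [0.636 0.015 0.012]
scene (236, 255) [ 0.549 -0.189  0.012]
scene (235, 209) [ 0.379 -0.076  0.012]
scene (260, 200) [0.394 0.004 0.012]
side (285, 273) [ 0.45  -0.06   0.012]
side (343, 232) [0.63  0.015 0.012]
side (339, 306) [ 0.542 -0.189  0.012]
side (257, 287) [ 0.375 -0.078  0.012]
side (254, 259) [0.388 0.005 0.012]
holder side px at top [[0.47  0.32  0.03 ]
 [0.629 0.303 0.03 ]
 [0.619 0.175 0.03 ]
 [0.461 0.188 0.03 ]]
jar [[0.767 0.058 0.   ]] [[ 0.766  0.066 -0.   ]] can [[ 0.792 -0.133  0.   ]] [[ 0.778 -0.131 -0.   ]]
opener [[ 0.481 -0.334  0.005]
 [ 0.598 -0.336  0.005]] [[ 0.479 -0.334  0.005]
 [ 0.586 -0.332  0.005]]
661 249 319 150 200
```

View pics/side0c.png

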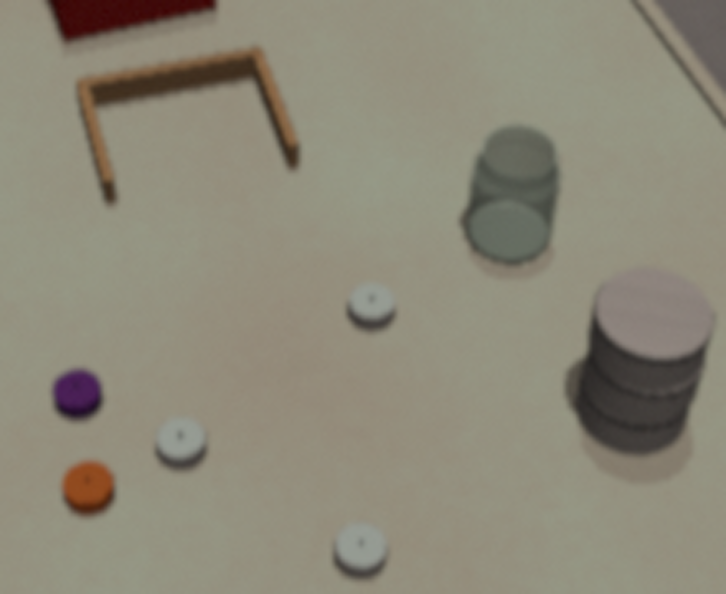

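>>> {"fn": "send_rows", "kwargs": {
  "moves": [0,0,-8.5,0,0,0,0.7,0,0,-8.5,0,0,0,0.7,0,0,-8.5,0,0,0,0.7,0,0,-8.5,0,0,0,0.7,0,0,-8.5,0,0,0,0.7]
}}

```text
clock: 0.65
tcp_pos: [0.2457, -0.6015, 0.2309]
ee_rot: [[0.422, 0.907, -0.0], [0.907, -0.422, 0.001], [0.0, -0.001, -1.0]]
contact_force: [-0.5, -0.2, 1.1]
opening: 0.0257
gripper_force: 0.0
```

>>> {"fn": "send_rows", "kwargs": {
  "moves": [0,0,-8.5,0,0,0,0.7,0,0,-8.5,0,0,0,0.7,0,0,-8.3,0,0,0,0.7,0,0,0,40,20,0,0.7,0,0,0,40,20,0,0.7]
}}

```text
clock: 1.15
tcp_pos: [0.2851, -0.5212, 0.2304]
ee_rot: [[0.002, 1.0, -0.001], [1.0, -0.002, 0.001], [0.001, -0.001, -1.0]]
contact_force: [1.7, 0.2, -0.3]
opening: 0.0254
gripper_force: 0.0
```

>>> {"fn": "send_rows", "kwargs": {
  "moves": [0,0,0,42,17,0,0.7,0,0,0,42,17,0,0.7,0,0,0,42,17,0,0.7,0,0,0,42,17,0,0.7,0,0,0,42,17,0,0.7]
}}

```text
clock: 1.65
tcp_pos: [0.3709, -0.3098, 0.2312]
ee_rot: [[-0.0, 1.0, -0.0], [1.0, 0.0, -0.0], [-0.0, -0.0, -1.0]]
contact_force: [1.3, -0.8, 0.1]
opening: 0.0258
gripper_force: 0.0
```

>>> {"fn": "send_rows", "kwargs": {
  "moves": [0,0,0,40,16,10,0.7,0,0,0,40,16,20,0.7,0,0,0,40,16,20,0.7,0,0,0,40,16,20,0.7,0,0,0,30,16,20,0.7]
}}

```text
clock: 2.15
tcp_pos: [0.4509, -0.1191, 0.1407]
ee_rot: [[-0.002, 1.0, 0.0], [1.0, 0.002, -0.0], [-0.0, 0.0, -1.0]]
contact_force: [1.1, -1.0, 0.9]
opening: 0.0256
gripper_force: 0.0
```

```bash
python3 - <<'E'
from h import *
s=readout.read_state();print(s['tcp_pos'])
snap('wrist','w1.png');snap('scene','s1.png')
E
```

```text
[ 0.45090648 -0.1190872   0.14074069]
```

View pics/w1.png

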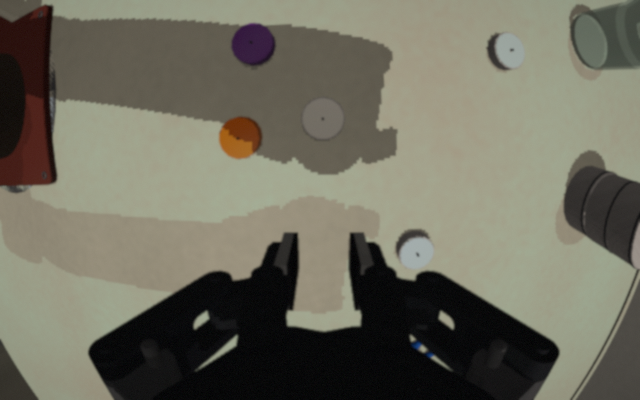

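The wrist view shows T1 at (323,118), T2 at (511,49) and T3 at (417,254), with the orange look-alike at (240,137) and clear of the path.

```bash
python3 - <<'E'
from h import *
np.set_printoptions(precision=3,suppress=True)
print(ray('wrist',[(323,119),(509,51),(415,251),(240,137)],0.016))
E
```

```text
[[ 0.449 -0.055  0.016]
 [ 0.627  0.022  0.016]
 [ 0.541 -0.178  0.016]
 [ 0.377 -0.069  0.016]]
```

>>> {"fn": "send_rows", "kwargs": {
  "moves": [0,0,0,0,0,40,0.7,0,0,0,0,-1,40,0.7,0,0,0,0,0,35,0.7,0,0,0,0,0,18,0.7,0,0,0,0,0,2,0.7]
}}

```text
clock: 2.75
tcp_pos: [0.4476, -0.1217, 0.0042]
ee_rot: [[0.0, 1.0, -0.004], [1.0, -0.0, 0.002], [0.002, -0.004, -1.0]]
contact_force: [-0.7, -0.1, 0.4]
opening: 0.0255
gripper_force: 0.0
```

>>> {"fn": "send_rows", "kwargs": {
  "moves": [0,0,0,12,0,0,0.7,0,0,0,12,0,0,0.7,0,0,0,8,0,0,0.7,0,0,0,8,1,0,0.7,0,0,0,10,1,0,0.7]
}}

```text
clock: 3.25
tcp_pos: [0.4521, -0.0711, 0.007]
ee_rot: [[-0.0, 1.0, 0.001], [1.0, 0.0, -0.001], [-0.001, 0.001, -1.0]]
contact_force: [-0.5, -0.7, -0.4]
opening: 0.0258
gripper_force: 0.2
```

```bash
python3 - <<'E'
from h import *
s=readout.read_state();print(s['tcp_pos'],s['contact_force'])
snap('wrist','w2.png')
E
```

```text
[ 0.45211    -0.07111968  0.00695834] [-0.49881456 -0.69287467 -0.41808988]
```

View pics/w2.png

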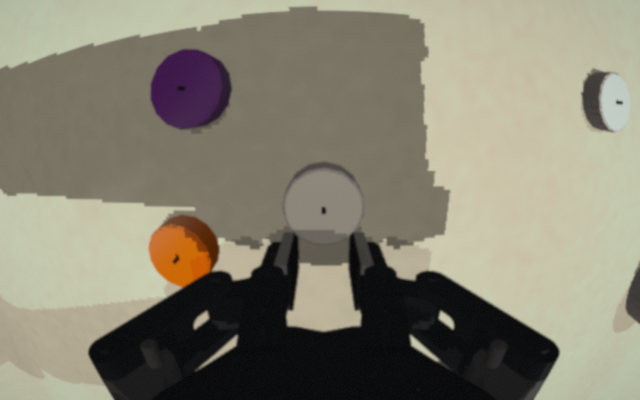

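The tea light is nested between the fingertips at (323,203), so I push on.

>>> {"fn": "send_rows", "kwargs": {
  "moves": [0,0,0,15,4,0,0.7,0,0,0,18,4.5,0,0.7,0,0,0,18,4.5,0,0.7,0,0,0,18,4.5,0,0.7,0,0,0,18,4.5,0,0.7]
}}

```text
clock: 3.8
tcp_pos: [0.4738, 0.0162, 0.0065]
ee_rot: [[-0.0, 1.0, 0.0], [1.0, 0.0, -0.0], [-0.0, 0.0, -1.0]]
contact_force: [0.5, -0.5, 0.5]
opening: 0.0255
gripper_force: 0.2
```

>>> {"fn": "send_rows", "kwargs": {
  "moves": [0,0,0,18,4.5,0,0.7,0,0,0,18,4.5,0,0.7,0,0,0,18,4.5,0,0.7,0,0,0,18,4.5,0,0.7,0,0,0,16,4,0,0.7]
}}

```text
clock: 4.3
tcp_pos: [0.4958, 0.1045, 0.0065]
ee_rot: [[-0.001, 1.0, 0.0], [1.0, 0.001, 0.0], [0.0, 0.0, -1.0]]
contact_force: [-0.1, -0.2, 0.8]
opening: 0.0257
gripper_force: 0.2
```

```bash
python3 - <<'E'
from h import *
s=readout.read_state();print(s['tcp_pos'],s['contact_force'])
snap('wrist','w3.png')
E
```

```text
[0.49577092 0.10448848 0.006485  ] [-0.11269957 -0.18886394  0.84306301]
```

View pics/w3.png

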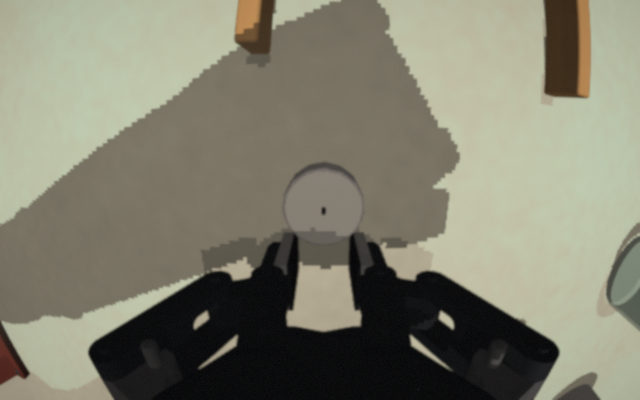

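The tea light is still in the cradle. The holder's open-side wall ends show at about (270,52) and (547,97) at shelf level.

```bash
python3 - <<'E'
from h import *
np.set_printoptions(precision=3,suppress=True)
print(ray('wrist',[(270,52),(548,97)],0.0),ray('wrist',[(236,39),(586,95),(323,205)],[.030,.03,.014][0]),ray('wrist',(323,205),.014))
E
```

```text
[[0.47  0.207 0.   ]
 [0.625 0.194 0.   ]] [[0.462 0.207 0.03 ]
 [0.627 0.196 0.03 ]
 [0.496 0.14  0.03 ]] [[0.496 0.135 0.014]]
```

>>> {"fn": "send_rows", "kwargs": {
  "moves": [0,0,0,18,4.5,0,0.7,0,0,0,18,4.5,0,0.7,0,0,0,18,4.5,0,0.7,0,0,0,18,4.5,0,0.7,0,0,0,18,3,0,0.7]
}}

```text
clock: 4.85
tcp_pos: [0.5168, 0.1937, 0.0063]
ee_rot: [[0.0, 1.0, 0.0], [1.0, -0.0, -0.0], [-0.0, 0.0, -1.0]]
contact_force: [0.4, -0.2, 0.3]
opening: 0.0253
gripper_force: 0.1
```

>>> {"fn": "send_rows", "kwargs": {
  "moves": [0,0,0,18,3,0,0.7,0,0,0,16,2,0,0.7,0,0,0,10,1,0,0.7,0,0,0,6,0,0,0.7,0,0,0,3,0,0,0.7]
}}

```text
clock: 5.35
tcp_pos: [0.5224, 0.2466, 0.0063]
ee_rot: [[-0.001, 1.0, -0.0], [1.0, 0.001, -0.0], [-0.0, -0.0, -1.0]]
contact_force: [-0.6, -0.4, 0.7]
opening: 0.0256
gripper_force: 0.1
```

>>> {"fn": "send_rows", "kwargs": {
  "moves": [0,0,0,-5,0,0,0.7,0,0,0,-15,0,0,0.7,0,0,0,-15,0,-30,0.7,0,0,0,-15,0,-45,0.7,0,0,0,-30,6,-30,0.7]
}}

```text
clock: 5.85
tcp_pos: [0.5282, 0.1661, 0.1137]
ee_rot: [[-0.002, 1.0, 0.001], [1.0, 0.002, 0.001], [0.001, 0.001, -1.0]]
contact_force: [1.1, 0.6, 0.3]
opening: 0.0256
gripper_force: 0.0
```

>>> {"fn": "send_rows", "kwargs": {
  "moves": [0,0,0,-45,20,0,0.7,0,0,0,-45,20,0,0.7,0,0,0,-45,20,0,0.7,0,0,0,-45,20,0,0.7,0,0,0,-30,18,0,0.7]
}}

```text
clock: 6.35
tcp_pos: [0.6263, -0.0507, 0.1112]
ee_rot: [[0.005, 1.0, -0.001], [1.0, -0.005, -0.002], [-0.002, -0.001, -1.0]]
contact_force: [-0.5, -0.6, -0.5]
opening: 0.0256
gripper_force: 0.0
```

```bash
python3 - <<'E'
from h import *
s=readout.read_state();print(s['tcp_pos'],s['contact_force'])
a=snap('wrist','w4.png');b=snap('side','sd4.png')
cv2.imwrite('pics/c4.png',np.hstack([a,cv2.resize(b[140:320,230:450],None,fx=2.2,fy=2.2)[:400,:]] if 0 else [cv2.resize(a,(400,250)),cv2.resize(b[140:280,230:454],(400,250))])[:,:,::-1])
E
```

```text
[ 0.6262958  -0.05067694  0.11117453] [-0.4671935  -0.60057015 -0.49309545]
```

View pics/c4.png

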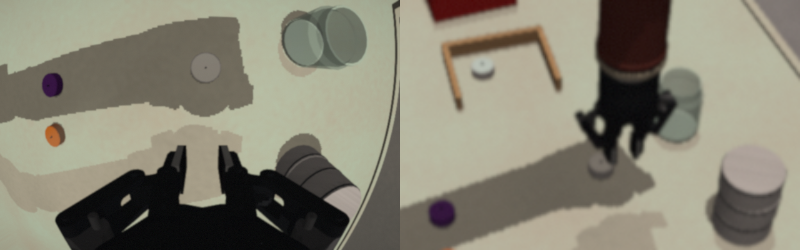

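T1 is inside the holder at about (482,66) in the combined picture. T2 is ahead of the hand at wrist pixel (329,106), so I go for T2.

>>> {"fn": "send_rows", "kwargs": {
  "moves": [0,0,0,0,2,40,0.7,0,0,0,0,2,35,0.7,0,0,0,0,0,20,0.7,0,0,0,0,0,10,0.7,0,0,0,8,0,0,0.7]
}}

```text
clock: 6.95
tcp_pos: [0.6292, -0.0376, 0.0051]
ee_rot: [[0.002, 1.0, -0.003], [1.0, -0.002, -0.001], [-0.001, -0.003, -1.0]]
contact_force: [-0.2, -0.1, 0.2]
opening: 0.0258
gripper_force: 0.0
```

>>> {"fn": "send_rows", "kwargs": {
  "moves": [0,0,0,12,0,0,0.7,0,0,0,12,0,0,0.7,0,0,0,10,0,0,0.7,0,0,0,10,-1,0,0.7,0,0,0,10,-2,0,0.7]
}}

```text
clock: 7.45
tcp_pos: [0.6278, 0.0195, 0.0068]
ee_rot: [[-0.001, 1.0, 0.001], [1.0, 0.001, -0.0], [-0.0, 0.001, -1.0]]
contact_force: [-0.4, -0.0, 0.4]
opening: 0.0259
gripper_force: 0.2
```

```bash
python3 - <<'E'
from h import *
s=readout.read_state();print(s['tcp_pos'],s['contact_force'])
snap('wrist','w5.png')
E
```

```text
[0.6277794  0.0195255  0.00679151] [-0.42123873 -0.00434878  0.36597541]
```

View pics/w5.png

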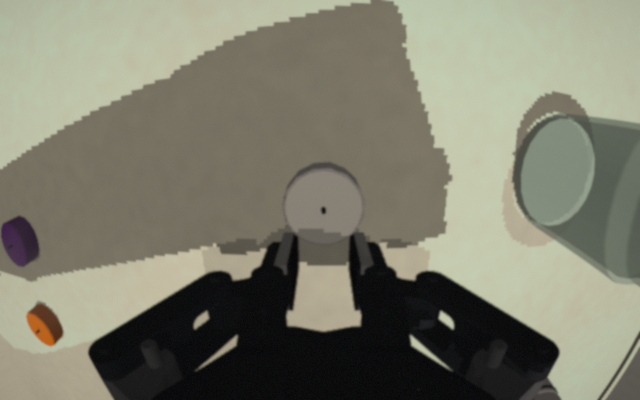

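T2 is nested at (323,203), so I push it into the right-hand part.

>>> {"fn": "send_rows", "kwargs": {
  "moves": [0,0,0,15,-4,0,0.7,0,0,0,17,-5,0,0.7,0,0,0,17,-5,0,0.7,0,0,0,17,-5,0,0.7,0,0,0,17,-5,0,0.7]
}}

```text
clock: 8.0
tcp_pos: [0.6027, 0.1036, 0.0063]
ee_rot: [[-0.001, 1.0, -0.0], [1.0, 0.001, 0.0], [0.0, -0.0, -1.0]]
contact_force: [-0.4, 0.0, 1.0]
opening: 0.0254
gripper_force: 0.1
```

>>> {"fn": "send_rows", "kwargs": {
  "moves": [0,0,0,17,-5,0,0.7,0,0,0,17,-5,0,0.7,0,0,0,17,-5,0,0.7,0,0,0,17,-4,0,0.7,0,0,0,17,-2,0,0.7]
}}

```text
clock: 8.5
tcp_pos: [0.5814, 0.1884, 0.0063]
ee_rot: [[-0.001, 1.0, -0.0], [1.0, 0.001, 0.0], [0.0, -0.0, -1.0]]
contact_force: [-1.2, 1.1, 0.6]
opening: 0.0259
gripper_force: 0.1
```

>>> {"fn": "send_rows", "kwargs": {
  "moves": [0,0,0,17,-1,0,0.7,0,0,0,17,0,0,0.7,0,0,0,10,0,0,0.7,0,0,0,6,0,0,0.7,0,0,0,3,0,0,0.7]
}}

```text
clock: 9.0
tcp_pos: [0.5816, 0.2398, 0.0062]
ee_rot: [[-0.001, 1.0, -0.0], [1.0, 0.001, -0.0], [-0.0, -0.0, -1.0]]
contact_force: [0.3, -0.7, -0.3]
opening: 0.0254
gripper_force: 0.2
```

>>> {"fn": "send_rows", "kwargs": {
  "moves": [0,0,0,-5,0,0,0.7,0,0,0,-15,0,0,0.7,0,0,0,-15,0,-30,0.7,0,0,0,-15,0,-45,0.7,0,0,0,-40,-5,-30,0.7]
}}

```text
clock: 9.5
tcp_pos: [0.5771, 0.1504, 0.1139]
ee_rot: [[-0.003, 1.0, 0.002], [1.0, 0.003, 0.002], [0.002, 0.002, -1.0]]
contact_force: [1.4, 0.1, -0.1]
opening: 0.0256
gripper_force: 0.0
```

>>> {"fn": "send_rows", "kwargs": {
  "moves": [0,0,0,-48,-5,0,0.7,0,0,0,-48,-5,0,0.7,0,0,0,-48,-5,0,0.7,0,0,0,-48,-5,0,0.7,0,0,0,-48,-5,0,0.7]
}}

```text
clock: 10.0
tcp_pos: [0.5502, -0.0947, 0.1114]
ee_rot: [[0.002, 1.0, 0.0], [1.0, -0.002, -0.001], [-0.001, 0.0, -1.0]]
contact_force: [0.1, 0.1, 0.5]
opening: 0.0254
gripper_force: 0.0
```

>>> {"fn": "send_rows", "kwargs": {
  "moves": [0,0,0,-48,-3,0,0.7,0,0,0,-48,-3,0,0.7,0,0,0,-30,0,0,0.7,0,0,0,-18,0,0,0.7,0,0,0,0,0,0,0.7]
}}

```text
clock: 10.5
tcp_pos: [0.5443, -0.2383, 0.1109]
ee_rot: [[0.005, 1.0, -0.001], [1.0, -0.005, -0.001], [-0.001, -0.001, -1.0]]
contact_force: [-0.2, 0.5, -0.3]
opening: 0.0255
gripper_force: 0.0
```

```bash
python3 - <<'E'
from h import *
s=readout.read_state();print(s['tcp_pos'],s['contact_force'])
a=snap('wrist','w6.png');b=snap('side','sd6.png')
cv2.imwrite('pics/c6.png',np.hstack([cv2.resize(a,(400,250)),cv2.resize(b[140:280,230:454],(400,250))])[:,:,::-1])
E
```

```text
[ 0.54427933 -0.23825795  0.11091631] [-0.21687872  0.45418498 -0.31423561]
```

View pics/c6.png

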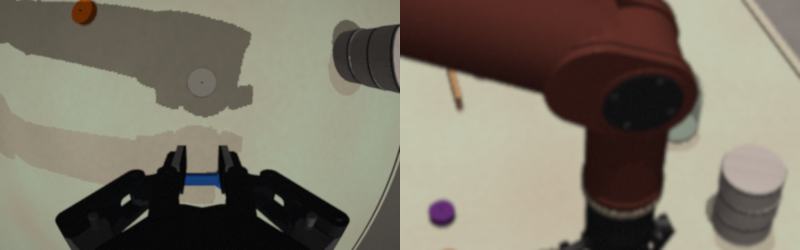

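T3 is straight ahead at wrist pixel (323,131), and the opener is well behind the fingers. The arm hides the holder in the side view.

>>> {"fn": "send_rows", "kwargs": {
  "moves": [0,0,0,0,0,40,0.7,0,0,0,0,0,35,0.7,0,0,0,0,0,20,0.7,0,0,0,0,0,10,0.7,0,0,0,8,0,0,0.7]
}}

```text
clock: 11.1
tcp_pos: [0.5451, -0.2254, 0.0052]
ee_rot: [[-0.001, 1.0, -0.002], [1.0, 0.001, 0.001], [0.001, -0.002, -1.0]]
contact_force: [0.5, -0.4, 0.4]
opening: 0.0258
gripper_force: 0.0
```

>>> {"fn": "send_rows", "kwargs": {
  "moves": [0,0,0,12,0,0,0.7,0,0,0,12,0,0,0.7,0,0,0,10,0,0,0.7,0,0,0,10,0,0,0.7,0,0,0,14,0,0,0.7]
}}

```text
clock: 11.6
tcp_pos: [0.5458, -0.168, 0.0066]
ee_rot: [[0.0, 1.0, 0.001], [1.0, -0.0, -0.001], [-0.001, 0.001, -1.0]]
contact_force: [-0.5, -1.0, 0.0]
opening: 0.0256
gripper_force: 0.2
```

>>> {"fn": "send_rows", "kwargs": {
  "moves": [0,0,0,18,0,0,0.7,0,0,0,18,0,0,0.7,0,0,0,18,0,0,0.7,0,0,0,18,0,0,0.7,0,0,0,18,0,0,0.7]
}}

```text
clock: 12.1
tcp_pos: [0.5456, -0.077, 0.0064]
ee_rot: [[-0.0, 1.0, 0.0], [1.0, 0.0, -0.0], [-0.0, 0.0, -1.0]]
contact_force: [-0.3, -0.5, 0.4]
opening: 0.0256
gripper_force: 0.3
```

>>> {"fn": "send_rows", "kwargs": {
  "moves": [0,0,0,18,0,0,0.7,0,0,0,18,0,0,0.7,0,0,0,18,0,0,0.7,0,0,0,18,0,0,0.7,0,0,0,18,0,0,0.7]
}}

```text
clock: 12.6
tcp_pos: [0.5454, 0.0129, 0.0064]
ee_rot: [[-0.0, 1.0, 0.0], [1.0, 0.0, -0.0], [-0.0, 0.0, -1.0]]
contact_force: [0.6, -1.5, 0.8]
opening: 0.0256
gripper_force: 0.3
```

>>> {"fn": "send_rows", "kwargs": {
  "moves": [0,0,0,18,0,0,0.7,0,0,0,18,0,0,0.7,0,0,0,18,0,0,0.7,0,0,0,18,1,0,0.7,0,0,0,14,1,0,0.7]
}}

```text
clock: 13.1
tcp_pos: [0.5473, 0.0994, 0.0064]
ee_rot: [[-0.001, 1.0, 0.0], [1.0, 0.001, 0.0], [0.0, 0.0, -1.0]]
contact_force: [-1.0, -0.9, 0.7]
opening: 0.0258
gripper_force: 0.2
```

```bash
python3 - <<'E'
from h import *
s=readout.read_state();print(s['tcp_pos'],s['contact_force'])
a=snap('wrist','w7.png')
E
```

```text
[0.54725888 0.09942987 0.00635678] [-0.96972537 -0.86007075  0.70701778]
```

View pics/w7.png

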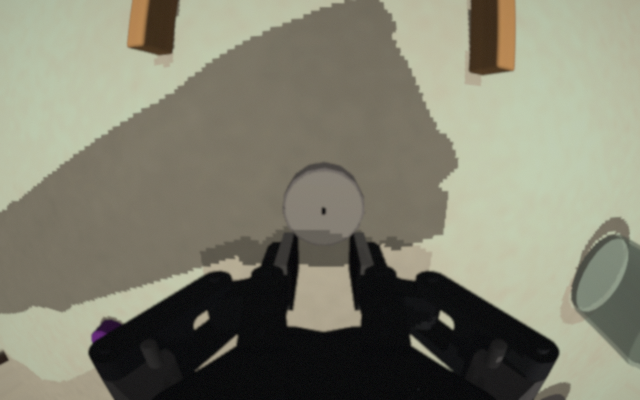

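>>> {"fn": "send_rows", "kwargs": {
  "moves": [0,0,0,18,1,0,0.7,0,0,0,18,1,0,0.7,0,0,0,18,1,0,0.7,0,0,0,18,1,0,0.7,0,0,0,16,1,0,0.7]
}}

```text
clock: 13.65
tcp_pos: [0.5525, 0.1863, 0.0061]
ee_rot: [[-0.0, 1.0, -0.0], [1.0, 0.0, -0.0], [-0.0, -0.0, -1.0]]
contact_force: [0.6, 0.0, 0.6]
opening: 0.0257
gripper_force: 0.1
```

>>> {"fn": "send_rows", "kwargs": {
  "moves": [0,0,0,10,0,0,0.7,0,0,0,6,0,0,0.7,0,0,0,3,0,0,0.7,0,0,0,-5,0,0,0.7,0,0,0,-15,0,0,0.7]
}}

```text
clock: 14.15
tcp_pos: [0.5524, 0.1847, 0.0062]
ee_rot: [[-0.002, 1.0, 0.0], [1.0, 0.002, 0.001], [0.001, 0.0, -1.0]]
contact_force: [-0.2, 0.2, 0.2]
opening: 0.0257
gripper_force: 0.0
```

>>> {"fn": "send_rows", "kwargs": {
  "moves": [0,0,0,-15,0,-30,0.7,0,0,0,-15,0,-40,0.7,0,0,0,-30,0,-40,0.7,0,0,0,-30,0,-30,0.7,0,0,0,0,0,0,0.7]
}}

```text
clock: 14.65
tcp_pos: [0.5554, 0.0878, 0.1504]
ee_rot: [[0.008, 1.0, 0.007], [1.0, -0.008, -0.003], [-0.002, 0.007, -1.0]]
contact_force: [0.5, 0.3, 0.5]
opening: 0.0254
gripper_force: 0.0
```

```bash
python3 - <<'E'
from h import *
s=readout.read_state();print(s['clock'],s['tcp_pos'],s['contact_force'])
a=snap('wrist','w8.png');snap('side','sd8.png')
E
```

```text
14.65 [0.5553683  0.08778969 0.15043684] [0.47295291 0.25130521 0.53730634]
```

View pics/w8.png

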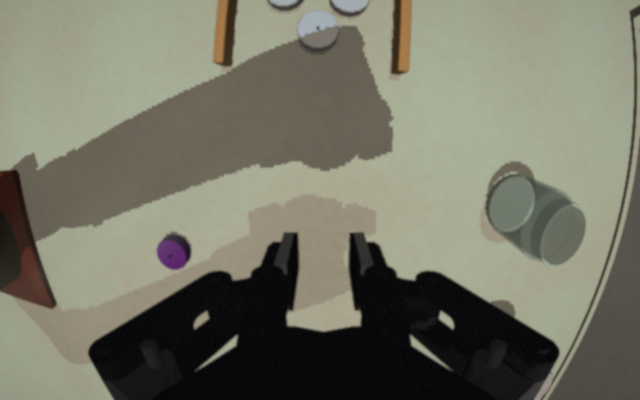

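All three lie inside. T3 is the nearest to the opening, at (318,29), against an edge line from about (230,62) to (395,71). I check its depth past the edge before handing in.

```bash
python3 - <<'E'
from h import *
p=ray('wrist',(318,30),.016)[0];e=ray('wrist',[(230,65),(395,72)],0.0)
d=(e[1]-e[0])[:2];d/=np.linalg.norm(d);v=(p-e[0])[:2]
print(p,e,'depth mm',1000*(d[0]*v[1]-d[1]*v[0]))
E
```

```text
[0.54864271 0.23329851 0.016     ] [[0.46527516 0.20742033 0.        ]
 [0.61996331 0.19856842 0.        ]] depth mm 30.598764092834838
```

```bash
python3 -c "
from plant import job
print(job.sign_off())"
```

```text
the job is handed in; nothing more can be done
None
```

All three tea lights were pushed into the holder and lie flat inside it, the nearest about 31 mm past the open edge (17 mm needed); the hand was raised clear and the job handed in at about 15 s, with no verdict returned.

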